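# Lock a mortar prism in its carrying cradle

### The job

Load the full-length mortar prism (the longest of the three loose mortar pieces at the front of the worktop) into the steel carrying cradle: lay it between the rails, push it fully home against the end stop and let go of it. Then swing the hinged locking bar down across the open end, behind the prism, until it lies fully down in its fork. Leave the half prism and the mortar cube where they are.

Things in the scene. Friction and masses are not known exactly. Their poses are not given: they have to be found in the camera images.
- long_prism: full-length mortar prism, grey, 40 x 160 x 40 mm, about 0.56 kg; origin at the centre of its underside, long axis = its y, z up. Starts lying on the worktop (z = 0) in front of the cradle or to its left. Grasp it across its 40 mm width, in its upper half
- prism_mid (a point): the centre of the long prism's volume, 20 mm above its origin
- half_prism: broken half prism of the same grey mortar, 40 x 80 x 40 mm; origin at the centre of its underside. Not to be moved
- mortar_cube: grey mortar cube, 50 mm; origin at the centre of its underside. Not to be moved
- cradle: steel carrying cradle fixed on the deck plate (top z = 6 mm), turned about z. Origin on the underside; base plate 8 mm thick, x -55 to 65, y -105 to 110 mm. The prism lies along the cradle's y on the base plate between two low rails 50 mm apart (centred on x = 0; 14 mm high over the base plate, 8 mm thick, y -65 to 85 mm). End stop at +y; the -y end is open and closed by the locking bar
- cradle_home (a point): where the centre of the long prism's volume lies when it is fully home: x = 0, y = +5, z = +28 mm of the cradle. The shut bar lies 4 mm behind the end of a prism that is home (bar from y = -91 to -79 mm of the cradle); on a prism that is not home the bar lands and cannot shut
- cradle_fork (a point): the middle of the fork, the bar's catch, at x = -44, y = -85, z = +30 mm of the cradle: two upright steel cheeks 15 mm apart, tops 50 mm over the cradle's origin; the shut bar lies between them
- cradle_stop (a point): the centre of the end stop's face: x = 0, y = +85, z = +28 mm of the cradle; the stop is a steel block 64 mm wide, 15 mm thick, 32 mm high over the base plate
- bar_hinge (a point): the hinge of the locking bar: at x = +50, y = -85, z = +30 mm of the cradle; its axis runs along the cradle's y
- locking_bar (a joint): angle of the locking bar, rad: 0 = lying level in its fork (shut), grows as it is raised; at 1.57 it stands upright. It starts raised, roughly upright, clear of the channel. A stiff hinge: the bar stays where it is left. Steel bar 12 x 12 mm, reaching 150 mm from the hinge towards the cradle's -x when shut
- bar_grip (a point): the middle of the bar's round black grip (16 mm diameter, 45 mm long), 127 mm from the hinge along the bar; it is outside the fork, so it can be pinched from above along the cradle's y when up or down

How it is judged:
By the outcome, as a careful person would: the job done as asked, in the order asked, and still so for the second after the job is handed in, with the robot touching nothing.
It also fails if it takes over 61 s, if anything falls off the work surface, if the arm or the gripper's body presses on something with over 40 N, if the wrist force passes 120 N, or if a joint passes its speed limit or range.

### The arm

A 6-joint arm with a two-finger parallel gripper is mounted at the origin on a cart in front of the work surface, level with it; the furniture and walls round the work are solid. World frame = base frame: x ahead of the robot, y to its left, z up, the work surface at z = 0. Lengths are in m, angles in rad, forces in N, time in s.
With the tool pointing down it reaches from about 0.35 to 0.775 m from the base axis. Payload 7.3 kg.
Tool frame: the origin (TCP) lies on the centre line of the jaws, within the pads' length; the fingertips stand 11 mm ahead of it and the grasp point (between the pads) lies 8 mm behind it; z points along the fingers, y is the direction in which the jaws open and shut (so a half turn about z gives the same grasp; the last joint's range is limited). The gripper opens to 92 mm and grips with 3 to 60 N. Pads are 19 mm wide; open, the fingers measure 130 mm over their backs; the gripper's body (75 mm by 190 mm) begins 47 mm behind the grasp point.
Start: joints at [-1.383, 0.342, 1.524, -0, 1.275, -0.146], TCP at [0.172, -0.496, 0.238] pointing down, gripper open.
Joint ranges: [-2.53, 2.53], [-0.77, 2.02], [0.04, 2.7], [-1, 4.14], [0.28, 2.66], [-3.11, 3.11]. Speed limits (rad/s): [2.57, 2.57, 3.14, 3.14, 3.14, 3.14].

### API

Orientations are given as [roll, pitch, yaw] about the fixed x, y, z axes, in that order (R = Rz(yaw) Ry(pitch) Rx(roll)).
In Python, from cell import robot gives the robot as it stands.
- The arm moves only by the tool jog_arm, never from a script. Its argument "deltas" is one flat list of numbers, 6 for each row, row after row: the shift along the world's x, y, z in units of 0.1 m (1.0 is 0.1 m), then the turn, a rotation vector about the world's x, y, z in units of 90 degrees (1.0 is 90 degrees). A call has 1 to 5 rows; each row is the pose to reach, as a shift and turn from the pose commanded when the call began; what a row does not reach only later rows make up. A row lasts 1/12 s, in which the tool goes at most 41.7 mm and 7.16 degrees, less where a joint would pass 70% of its speed; a pose out of reach is approached as far as the arm can. A call with a number of a shift or a turn outside -1 to 1 is refused whole. A call with a gripper value outside its range is refused whole. "claw" is the opening, from 0 (shut) to 1 (fully open), set as the call begins (left out, the last holds). The fingers move at their own pace and stop on an object; "newtons" is the grip in N (left out, the last holds). Time passes only in rows, so rows that repeat a pose let the fingers close. It gives the time, the measured TCP pose, the force and the opening at its end, in the units of the state.
- robot.observe(): the state, without advancing time (a new reading comes with each control period).
- robot.read_camera(name): name is "scene" or "top" or "wrist"; returns the picture (480x640x3 uint8, red, green, blue); there is no depth.
- robot.camera_params(name): a dict with "fx", "fy", "cx", "cy" (pixels), "k1" (the pictures are not rectified: a ray, as slopes to the right and down, at radius r is drawn at 1 + k1 r^2 times it, then the intrinsics apply), "R" (3x3) and "t" (3): a world point X has camera coordinates R X + t. Camera axes: x right, y down, z forward; pixel columns grow to the right and rows downward; lengths in m; the calibration is good to about 2 mm. A picture is of the moment at which its call begins: read the wrist's pose just before it. camera_params takes no time and is no camera call; for the wrist camera it gives the pose at the moment of the call.
- robot.hand_in(): hands the job in, once; it reports no verdict.
The state is a dict: "time": time; "qpos": joint angles; "qvel": joint speeds; "joint_efforts": joint torques, N m; "tool_pos": TCP position; "tool_rot": TCP orientation; "contact_force": force on the tool from outside, world axes, zero at the start; "torque": the same for the moment, N m; "opening": finger opening in m.
Only numpy, scipy, OpenCV 4.12 (cv2) and the standard library are available. Lean on these libraries where they do the work, as an engineer would, in place of code of your own. Each camera call takes 0.05 s, during which the arm holds its last target. There are 200 camera calls.

## Working session

There is one attempt and no reset: what is moved stays moved. The work goes in short steps, Python scripts to look and compute and a tool call to move; the robot and the scene stay as the last step left them, time stands still between calls to the robot, and variables do not carry over. Pictures are saved under pics/ and viewed, about 8 in all and at most 12, crops included, and the job is handed in when it is done.

Besides the shell and the picture viewer there is one more tool, called as name(argument=value, ...) on one line, values as JSON. jog_arm: Moves the arm, as the interface text tells. Its arguments: {"type":"object","properties":{"deltas":{"type":"array","items":{"type":"number"}},"claw":{"type":"number"},"newtons":{"type":"number"}},"required":["deltas"]}

```bash
ls; mkdir -p pics
python3 - <<'E'
from cell import robot
import cv2
print(robot.observe())
for n in("top","scene"):
    p=robot.camera_params(n);print(n,p)
    cv2.imwrite(f"pics/{n}0.png",robot.read_camera(n)[:,:,::-1])
E
```

```text
pics
{'time': 0.0, 'qpos': array([-1.38300924e+00,  3.42741426e-01,  1.52499672e+00, -2.14016419e-05,
        1.27538070e+00, -1.45969647e-01]), 'qvel': array([ 2.18716934e-04, -2.32242042e-04,  2.23427957e-05,  1.62197987e-03,
        4.10564528e-04, -2.89784261e-05]), 'joint_efforts': array([ 1.15407292e-03, -4.31245351e+01, -2.44221497e+01,  7.18621491e-02,
        5.59580291e-02, -1.23107361e-04]), 'tool_pos': array([ 0.17194626, -0.49564518,  0.23704232]), 'tool_rot': array([-3.14007971e+00, -2.01740375e-04,  3.33762833e-01]), 'contact_force': array([ 0.05020328, -0.30295439, -0.14699388]), 'torque': array([ 0.02718539,  0.04164238, -0.00603572]), 'opening': 0.09174050058299663}
top {'fx': 560.5285289229593, 'fy': 560.5285289229593, 'cx': 321.6109694058881, 'cy': 240.5979192215798, 'k1': -0.02698762608234823, 'R': array([[-0.01145279, -0.99988745,  0.00969105],
       [-0.98800607,  0.00982311, -0.15410227],
       [ 0.15398973, -0.01133971, -0.98800738]]), 't': array([0.17633638, 0.61154805, 1.09803618])}
scene {'fx': 450.352001211109, 'fy': 450.352001211109, 'cx': 317.3992749397708, 'cy': 243.05310474969133, 'k1': -0.0707115814281609, 'R': array([[-0.79442086, -0.60681569,  0.02588863],
       [-0.2783184 ,  0.32581649, -0.90353887],
       [ 0.53984662, -0.7249954 , -0.42772339]]), 't': array([0.55938337, 0.15936519, 0.67621683])}
```

View pics/top0.png

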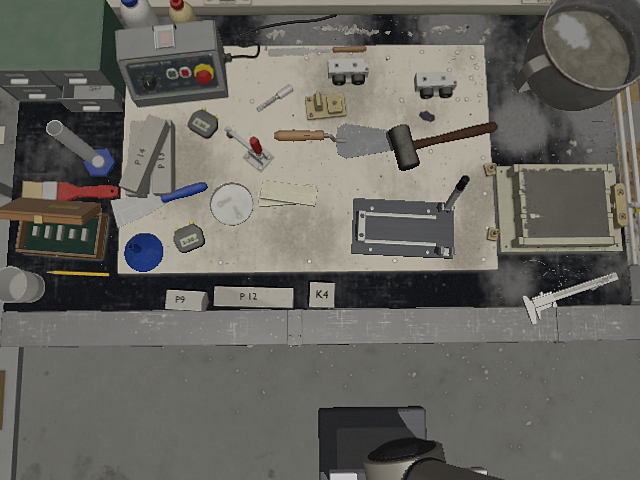

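View pics/scene0.png

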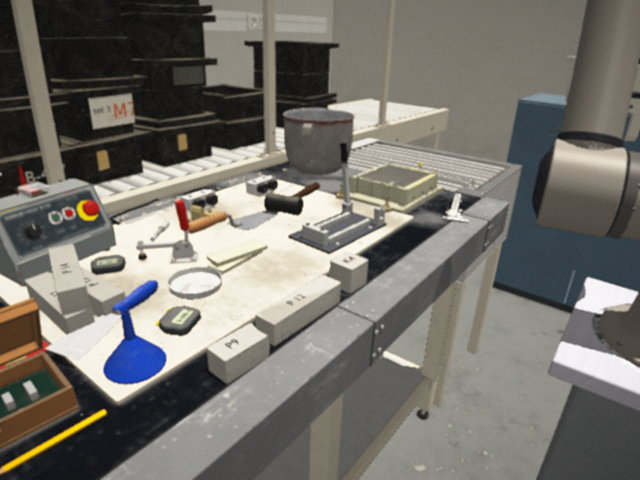

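Run:
```python
import cv2,numpy as np
t=cv2.imread("pics/top0.png")
a=cv2.resize(t[275:320,155:345],None,fx=4.2,fy=4.2,interpolation=cv2.INTER_CUBIC)
b=cv2.resize(t[170:265,340:480],None,fx=4,fy=4,interpolation=cv2.INTER_CUBIC)
c=np.zeros((a.shape[0]+b.shape[0],800,3),np.uint8);c[:a.shape[0],:a.shape[1]]=a[:,:800];c[a.shape[0]:,:b.shape[1]]=b
print(a.shape,b.shape)
cv2.imwrite("pics/crop1.png",c)
```

```text
(189, 798, 3) (380, 560, 3)
```

View pics/crop1.png

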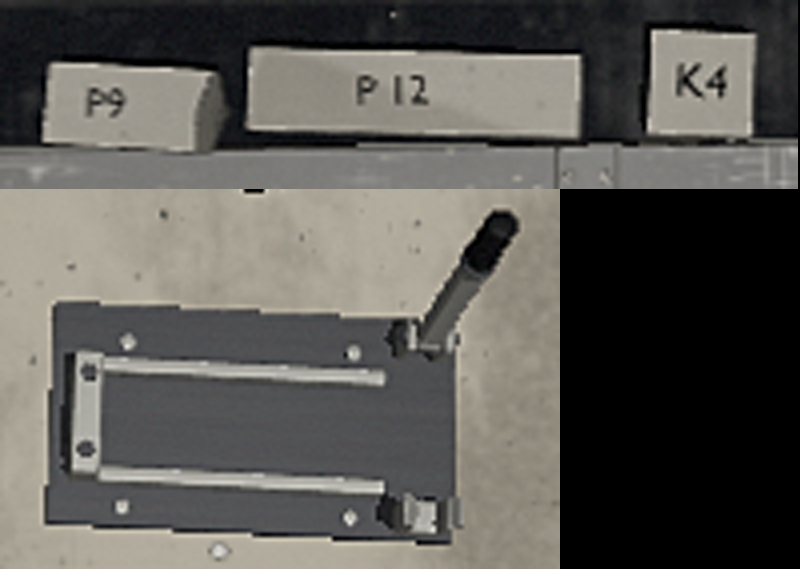

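```bash
cat > h.py <<'E'
import numpy as np
from scipy.optimize import least_squares
def proj(P,X):
    c=np.atleast_2d(X)@P["R"].T+P["t"]; s=c[:,:2]/c[:,2:]
    s=s*(1+P["k1"]*(s**2).sum(1,keepdims=True))
    return s*[P["fx"],P["fy"]]+[P["cx"],P["cy"]]
def W(p,L):
    L=np.atleast_2d(L); c,s=np.cos(p[2]),np.sin(p[2])
    return np.c_[p[0]+c*L[:,0]-s*L[:,1],p[1]+s*L[:,0]+c*L[:,1],L[:,2]]
def fit(P,L,uv,p0):
    r=least_squares(lambda p:(proj(P,W(p,L))-uv).ravel(),p0,loss="soft_l1")
    return r.x,(proj(P,W(r.x,L))-uv).round(2)
E
python3 - <<'E'
from h import *; from cell import robot
P=robot.camera_params("top")
f=lambda a,s,o:(np.array(a)+.5)/s-.5+o
uv=f([(249,46),(581,55),(580,137),(246,130)],4.2,[155,275])
L=[(.02,.08,.04),(.02,-.08,.04),(-.02,-.08,.04),(-.02,.08,.04)]
print("prism",*fit(P,np.array(L),uv,[.4,.1,0]))
uv=f([(649,30),(755,34),(753,136),(646,134)],4.2,[155,275])
L=np.array([(1,1,2),(1,-1,2),(-1,-1,2),(-1,1,2)])*.025
print("cube",*fit(P,L,uv,[.4,0,0]))
uv=f([(48,63),(217,70),(195,152),(42,144)],4.2,[155,275])
L=np.array([(1,2,2),(1,-2,2),(-1,-2,2),(-1,2,2)])*.02
print("half",*fit(P,L,uv,[.4,.3,0]))
# cradle: plate corners, rail -y ends (outer/inner top corners), stop top outline
px=np.array([(55,302),(457,320),(451,543),(45,522),(385,371),(385,385),(385,481),(385,495),(102,352),(98,473)])-[0,189]
L=np.array([(65,110,14),(65,-105,14),(-55,-105,14),(-55,110,14),(33,-65,28),(25,-65,28),(-25,-65,28),(-33,-65,28),(32,85,46),(-32,85,46)])*1e-3
c,r=fit(P,L,f(px,4,[340,170]),[.55,-.13,0]);print("cradle",c,r)
g=f((492,242-189),4,np.array([340,170]))
q=least_squares(lambda a:(proj(P,W(c,[.05-.127*np.cos(a[0]),-.085,.036+.127*np.sin(a[0])]))-g).ravel(),[1.6])
print("bar",q.x,q.fun)
for n,l in dict(home=(0,.005,.034),fork=(-.044,-.085,.036),hinge=(.05,-.085,.036),stop=(0,.085,.034)).items():print(n,W(c,l))
print("grip",W(c,[.05-.127*np.cos(q.x[0]),-.085,.036+.127*np.sin(q.x[0])]))
E
```

```text
prism [ 0.50143115  0.30933245 -0.03318217] [[ 0.22  0.13]
 [ 0.09 -0.2 ]
 [-0.25  0.12]
 [-0.06 -0.04]]
cube [ 0.50351485  0.17136301 -0.03734116] [[ 0.23 -0.08]
 [-0.18 -0.37]
 [-0.27  0.31]
 [ 0.21  0.13]]
half [ 0.49551666  0.44720107 -0.06368255] [[ 0.05 -0.47]
 [-0.84  0.  ]
 [ 2.75  0.35]
 [-0.37  0.09]]
cradle [ 0.63918266 -0.00426694 -0.06006845] [[-0.41 -0.4 ]
 [-0.23  0.17]
 [ 0.58  0.25]
 [-0.2   0.45]
 [ 0.22 -0.12]
 [ 0.15  0.12]
 [-0.25 -0.31]
 [-0.32 -0.02]
 [ 0.31 -0.27]
 [ 0.17  0.11]]
bar [1.71487864] [-0.52457062  0.01618854]
home [[0.63948283 0.00072404 0.034     ]]
fork [[ 0.59015927 -0.08647221  0.036     ]]
hinge [[ 0.68398974 -0.09211525  0.036     ]]
stop [[0.64428541 0.08057976 0.034     ]]
grip [[ 0.70219206 -0.09320996  0.16168404]]
```

The top view shows P12 (long prism, top face around pixels 214–293, 287–307) between P9 and K4. The cradle sits around (403, 228), with its stop on the left, its open end on the right and the bar raised at (463, 183). The fits have residuals around 0.5 px and heights agree, so I'm moving over.

jog_arm(deltas=[0.2,0.25,0,0,0,0.04,0.4,0.5,0,0,0,0.08,0.6,0.75,0,0,0,0.12,0.8,1,0,0,0,0.15], claw=0.8)

```text
time: 0.43
tool_pos: [0.2524, -0.3947, 0.2373]
tool_rot: [-3.141, -0.0, 0.572]
contact_force: [0.2, -0.7, 0.2]
opening: 0.0743
```

jog_arm(deltas=[0.2,0.25,0,0,0,0.04,0.4,0.5,0,0,0,0.08,0.6,0.75,0,0,0,0.12,0.8,1,0,0,0,0.15])

```text
time: 0.77
tool_pos: [0.3326, -0.2945, 0.2375]
tool_rot: [-3.141, -0.0, 0.808]
contact_force: [-0.5, 0.1, 0.7]
opening: 0.0735
```

jog_arm(deltas=[0.2,0.25,0,0,0,0.04,0.4,0.5,0,0,0,0.08,0.6,0.75,0,0,0,0.12,0.8,1,0,0,0,0.15])

```text
time: 1.1
tool_pos: [0.4126, -0.1945, 0.2375]
tool_rot: [-3.141, -0.0, 1.044]
contact_force: [0.7, -0.4, -1.0]
opening: 0.0737
```

jog_arm(deltas=[0.2,0.25,0,0,0,0.04,0.4,0.5,0,0,0,0.08,0.6,0.75,0,0,0,0.12,0.8,1,0,0,0,0.15])

```text
time: 1.43
tool_pos: [0.4926, -0.0945, 0.2375]
tool_rot: [-3.141, 0.0, 1.28]
contact_force: [0.5, -0.6, -0.1]
opening: 0.0734
```

jog_arm(deltas=[0,0.25,0,0,0,0.04,0,0.5,0,0,0,0.08,0,0.75,0,0,0,0.12,0,1,0,0,0,0.16])

```text
time: 1.77
tool_pos: [0.4917, 0.0053, 0.2373]
tool_rot: [-3.141, -0.0, 1.531]
contact_force: [-0.0, -0.0, 0.1]
opening: 0.0737
```

jog_arm(deltas=[0,0.25,0,0,0,0,0,0.5,0,0,0,0,0,0.75,0,0,0,0,0,1,0,0,0,0])

```text
time: 2.1
tool_pos: [0.4916, 0.1052, 0.2374]
tool_rot: [-3.141, 0.0, 1.528]
contact_force: [0.4, -0.0, -0.3]
opening: 0.0738
```

jog_arm(deltas=[0,0.25,0,0,0,0,0,0.5,0,0,0,0,0,0.75,0,0,0,0,0,1,0,0,0,0,0,1,0,0,0,0])

```text
time: 2.52
tool_pos: [0.4915, 0.2075, 0.2372]
tool_rot: [-3.141, -0.001, 1.531]
contact_force: [-0.3, 0.6, 0.5]
opening: 0.0735
```

jog_arm(deltas=[0.05,0.25,-0.1,0,0,0,0.1,0.5,-0.2,0,0,0,0.1,0.75,-0.3,0,0,0,0.1,1,-0.4,0,0,0,0.1,1,-0.4,0,0,0.005])

```text
time: 2.93
tool_pos: [0.5006, 0.3066, 0.195]
tool_rot: [-3.138, 0.0, 1.538]
contact_force: [-1.3, -0.7, -0.3]
opening: 0.0732
```

Run:
```python
from h import *; from cell import robot
import cv2
P=robot.camera_params("wrist");I=robot.read_camera("wrist")[:,:,::-1].copy()
np.save("w.npy",P,allow_pickle=True)
cv2.imwrite("pics/w0.png",I); print(P, robot.observe()["tool_pos"])
L=[(.02,.08,.04),(.02,-.08,.04),(-.02,-.08,.04),(-.02,.08,.04)]
print(proj(P,W([.5014,.3093,-.033],L)))
```

```text
{'fx': 339.4434628873704, 'fy': 339.4434628873704, 'cx': 317.8448849879927, 'cy': 237.27045793609727, 'k1': 0.006151507691803435, 'R': array([[ 0.99949824, -0.03148916, -0.00342197],
       [-0.02956896, -0.96632703,  0.25561251],
       [-0.01135577, -0.25538307, -0.96677326]]), 't': array([-0.4911896 ,  0.28963   ,  0.43092338])} [0.50104451 0.30485288 0.19591191]
[[341.74963357 129.41511248]
 [338.51086478 303.04416252]
 [297.10743206 302.92421417]
 [294.42954913 129.34884167]]
```

View pics/w0.png

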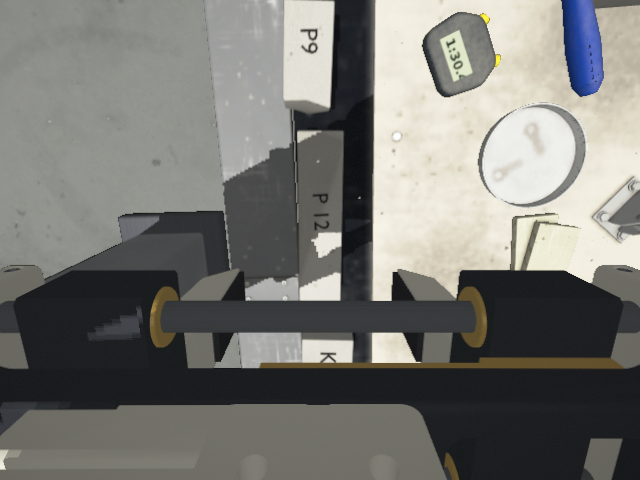

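The wrist view shows P12's far edge at (298,130)–(343,131), within about 2 px of the prediction. Descending.

jog_arm(deltas=[0,0.04,-0.25,0,0,0,0,0.04,-0.5,0,0,0,0,0.04,-0.75,0,0,0,0,0.04,-1,0,0,0])

```text
time: 3.32
tool_pos: [0.5024, 0.3066, 0.0973]
tool_rot: [3.141, 0.0, 1.535]
contact_force: [0.8, 0.4, 0.2]
opening: 0.0731
```

jog_arm(deltas=[0,0,-0.2,0,0,0,0,0,-0.4,0,0,0,0,0,-0.55,0,0,0,0,0,-0.67,0,0,0,0,0,-0.67,0,0,0])

```text
time: 3.73
tool_pos: [0.501, 0.3063, 0.0287]
tool_rot: [-3.138, 0.002, 1.535]
contact_force: [-0.1, -0.2, 0.6]
opening: 0.0737
```

jog_arm(deltas=[0,0,0,0,0,0,0,0,0,0,0,0,0,0,0,0,0,0,0,0,0,0,0,0,0,0,0,0,0,0], claw=0.3, newtons=40)

```text
time: 4.15
tool_pos: [0.5024, 0.3082, 0.0316]
tool_rot: [3.14, -0.001, 1.536]
contact_force: [-0.2, -0.4, 0.4]
opening: 0.0447
```

jog_arm(deltas=[0,0,0,0,0,0,0,0,0,0,0,0,0,0,0,0,0,0,0,0,0,0,0,0])

```text
time: 4.48
tool_pos: [0.5021, 0.3081, 0.0313]
tool_rot: [3.141, -0.0, 1.536]
contact_force: [-2.4, 0.2, 6.1]
opening: 0.0396
```

jog_arm(deltas=[0,0,0.2,0,0,0,0,0,0.4,0,0,0,0,0,0.6,0,0,0,0,0,0.8,0,0,0,0,0,1,0,0,0])

```text
time: 4.9
tool_pos: [0.5012, 0.3076, 0.1304]
tool_rot: [-3.139, 0.001, 1.536]
contact_force: [0.3, -0.3, -4.8]
opening: 0.0395
```

Held (opening 39.5 mm, about 5 N weight). Carrying to the cradle.

jog_arm(deltas=[0.1,-0.2,0,0,0,0,0.2,-0.4,0,0,0,0,0.3,-0.6,0,0,0,0,0.35,-0.8,0,0,0,-0.006])

```text
time: 5.23
tool_pos: [0.5373, 0.227, 0.1297]
tool_rot: [-3.141, 0.001, 1.526]
contact_force: [0.3, 0.8, -5.2]
opening: 0.0394
```

jog_arm(deltas=[0.1,-0.2,0,0,0,0,0.2,-0.4,0,0,0,0,0.3,-0.6,0,0,0,0,0.35,-0.8,0,0,0,-0.006])

```text
time: 5.57
tool_pos: [0.5723, 0.1467, 0.1295]
tool_rot: [-3.14, 0.0, 1.516]
contact_force: [0.2, -0.3, -5.3]
opening: 0.0399
```

jog_arm(deltas=[0.1,-0.2,0,0,0,0,0.2,-0.4,0,0,0,0,0.3,-0.6,0,0,0,0,0.35,-0.8,0,0,0,-0.005])

```text
time: 5.9
tool_pos: [0.6073, 0.0668, 0.1294]
tool_rot: [-3.14, 0.0, 1.509]
contact_force: [-0.1, 0.3, -4.8]
opening: 0.0393
```

jog_arm(deltas=[0.1,-0.2,-0.1,0,0,0,0.2,-0.4,-0.2,0,0,0,0.3,-0.6,-0.25,0,0,0,0.32,-0.79,-0.25,0,0,0,0.32,-0.79,-0.25,0,0,0])

```text
time: 6.32
tool_pos: [0.6387, -0.0149, 0.1036]
tool_rot: [-3.139, 0.002, 1.506]
contact_force: [0.1, 0.1, -5.1]
opening: 0.0392
```

Run:
```python
from h import *; from cell import robot
import cv2
a=[]
for i in range(3):
    o=robot.observe();a.append(o["tool_pos"]);I=robot.read_camera("top")
print(a,o["tool_rot"])
P=robot.camera_params("top");W_=robot.read_camera("wrist")
cv2.imwrite("pics/m.png",np.hstack([cv2.resize(I[165:270,330:490],None,fx=2.5,fy=2.5,interpolation=cv2.INTER_CUBIC),cv2.resize(W_,(350,262))])[:,:,::-1]) if 0 else None
c=np.zeros((600,640,3),np.uint8);c[:315,:480]=cv2.resize(I[165:270,330:490],None,fx=3,fy=3,interpolation=cv2.INTER_CUBIC);
c[315:,:]=W_[30:315];cv2.imwrite("pics/m.png",c[:,:,::-1])
P=robot.camera_params("wrist")
C=[.63918,-.00427,-.06007]
print(proj(P,W(C,np.array([(32,85,46),(-32,85,46),(25,85,28),(-25,85,28)])*1e-3))-[0,30]+[0,315])
```

```text
[array([ 0.63869315, -0.0148778 ,  0.10357964]), array([ 0.6383889 , -0.01299274,  0.10389996]), array([ 0.63826699, -0.01163101,  0.10429024])] [-3.13895258e+00 -4.01394244e-04  1.50716191e+00]
[[373.14236147 390.20927324]
 [260.05406332 390.28962356]
 [357.23393099 393.76756191]
 [276.22735311 393.82424526]]
```

View pics/m.png

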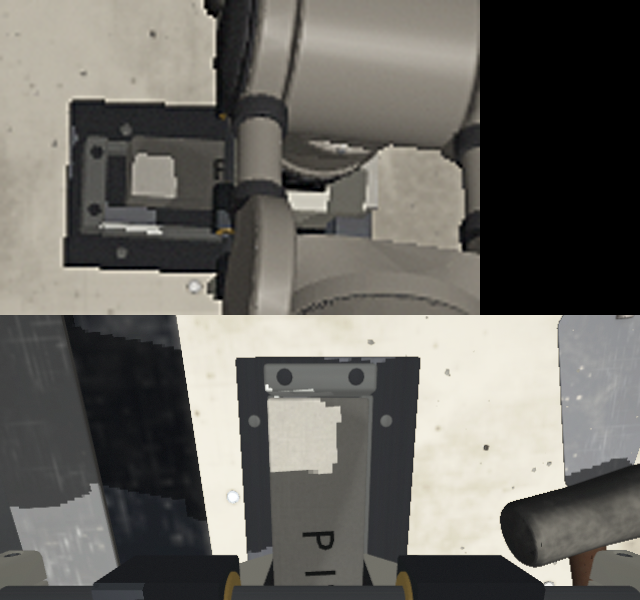

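The wrist picture shows the stop's front edge at (264,391)–(376,392) and the held prism's far top edge at about (268,398)–(371,398). Next I compare the two in x using the same camera.

Run:
```python
from h import *; from cell import robot
P=robot.camera_params("wrist");o=robot.observe();t=o["tool_pos"];y=o["tool_rot"][2]-np.pi/2;print(t,y)
def back(uv,z):
    f=lambda q:(proj(P,[q[0],q[1],z])-uv).ravel()
    return least_squares(f,[.64,.1]).x
for n,uv,z in [("stopL",(264,391),.046),("stopR",(376,392),.046),("prL",(268,398),t[2]+.0085),("prR",(371,398),t[2]+.0085),("plateL",(236,359),.014),("plateR",(420,357),.014)]:
    print(n,back(np.array(uv)+[0,-285],z))
C=[.63918,-.00427,-.06007]
print(W(C,np.array([(-32,85,46),(32,85,46),(-55,110,14),(65,110,14)])*1e-3))
print("expected prism end",W([t[0],t[1],y],[(-.02,.08,0),(.02,.08,0)]))
```

```text
[ 0.63842626 -0.01032869  0.10502675] -0.061763753815135214
stopL [0.61453157 0.08198873]
stopR [0.67782278 0.07760553]
prL [0.62544792 0.07126866]
prR [0.66468321 0.06888221]
plateL [0.59402817 0.10601534]
plateR [0.7114959  0.10001192]
[[0.6123406  0.08249777 0.046     ]
 [0.67622516 0.0786556  0.046     ]
 [0.59088293 0.10883346 0.014     ]
 [0.71066649 0.1016294  0.014     ]]
expected prism end [[0.62340236 0.07075326 0.        ]
 [0.66332609 0.06828428 0.        ]]
```

Prism is centred on the channel to about 0.5 mm, with about 10 mm to the stop. Lowering.

jog_arm(deltas=[0,0,-0.15,0,0,0,0,0,-0.3,0,0,0,0,0,-0.42,0,0,0,0,0,-0.5,0,0,0,0,0,-0.53,0,0,0])

```text
time: 6.93
tool_pos: [0.638, -0.0103, 0.051]
tool_rot: [-3.139, -0.0, 1.51]
contact_force: [-0.1, -0.3, -4.7]
opening: 0.0395
```

jog_arm(deltas=[0,0,-0.02,0,0,0,0,0,-0.04,0,0,0,0,0,-0.05,0,0,0,0,0,-0.05,0,0,0])

```text
time: 7.27
tool_pos: [0.6393, -0.0111, 0.0481]
tool_rot: [3.141, 0.0, 1.509]
contact_force: [-0.6, -0.6, -4.5]
opening: 0.0395
```

jog_arm(deltas=[0,0,-0.01,0,0,0,0,0,-0.02,0,0,0,0,0,-0.02,0,0,0])

```text
time: 7.52
tool_pos: [0.639, -0.0111, 0.0458]
tool_rot: [3.141, 0.0, 1.509]
contact_force: [-0.6, 0.5, -5.2]
opening: 0.0392
```

jog_arm(deltas=[0,0,-0.01,0,0,0,0,0,-0.01,0,0,0,0,0,-0.01,0,0,0])

```text
time: 7.77
tool_pos: [0.6392, -0.0111, 0.0453]
tool_rot: [3.141, 0.0, 1.509]
contact_force: [-3.2, -0.7, 0.3]
opening: 0.0396
```

Seated. Pushing toward the stop.

jog_arm(deltas=[0.001,0.02,0,0,0,0,0.002,0.04,0,0,0,0,0.004,0.06,0,0,0,0,0.005,0.08,0,0,0,0,0.005,0.08,0,0,0,0])

```text
time: 8.18
tool_pos: [0.6402, -0.003, 0.0453]
tool_rot: [3.14, 0.0, 1.509]
contact_force: [-0.0, -3.1, 3.3]
opening: 0.0397
```

jog_arm(deltas=[0,0.01,0,0,0,0,0.001,0.02,0,0,0,0,0.001,0.02,0,0,0,0])

```text
time: 8.43
tool_pos: [0.6402, -0.0015, 0.0454]
tool_rot: [3.14, 0.001, 1.509]
contact_force: [0.4, -5.5, 3.0]
opening: 0.0394
```

jog_arm(deltas=[0,0.01,0,0,0,0,0.001,0.01,0,0,0,0,0.001,0.01,0,0,0,0])

```text
time: 8.68
tool_pos: [0.6402, -0.0015, 0.0453]
tool_rot: [3.14, 0.002, 1.509]
contact_force: [-1.2, -9.6, 6.0]
opening: 0.0397
```

jog_arm(deltas=[0,0.01,0,0,0,0,0.001,0.02,0,0,0,0,0.001,0.02,0,0,0,0])

```text
time: 8.93
tool_pos: [0.6402, -0.0014, 0.0454]
tool_rot: [3.14, 0.005, 1.509]
contact_force: [-1.5, -16.9, 4.2]
opening: 0.0391
```

jog_arm(deltas=[0,0.01,0,0,0,0,0.001,0.02,0,0,0,0,0.001,0.02,0,0,0,0])

```text
time: 9.18
tool_pos: [0.6402, -0.0013, 0.0454]
tool_rot: [3.14, 0.007, 1.509]
contact_force: [-2.6, -23.2, 4.3]
opening: 0.0395
```

Firm stop at the expected position. Relaxing, then releasing and lifting.

jog_arm(deltas=[0,-0.02,0,0,0,0,0,-0.035,0,0,0,0,0,-0.035,0,0,0,0])

```text
time: 9.43
tool_pos: [0.6403, -0.0014, 0.0454]
tool_rot: [3.14, 0.002, 1.508]
contact_force: [-1.8, -9.7, 4.3]
opening: 0.0397
```

jog_arm(deltas=[0,0,0,0,0,0,0,0,0,0,0,0,0,0,0,0,0,0,0,0,0,0,0,0,0,0,0,0,0,0], claw=0.7)

```text
time: 9.85
tool_pos: [0.6398, 0.0011, 0.0445]
tool_rot: [-3.141, -0.0, 1.509]
contact_force: [0.7, -0.3, -0.4]
opening: 0.0637
```

jog_arm(deltas=[0,0,0.1,0,0,0,0,0,0.3,0,0,0,0,0,0.6,0,0,0,0,0,0.8,0,0,0,0,0,1,0,0,0])

```text
time: 10.27
tool_pos: [0.6403, 0.0006, 0.1471]
tool_rot: [3.14, -0.0, 1.509]
contact_force: [0.7, -0.3, -0.9]
opening: 0.0642
```

jog_arm(deltas=[0,0.2,0.2,0,0,0,0,0.4,0.4,0,0,0,0,0.6,0.6,0,0,0,0,0.6,0.8,0,0,0,0,0.6,0.8,0,0,0])

```text
time: 10.68
tool_pos: [0.6416, 0.062, 0.2304]
tool_rot: [3.133, -0.001, 1.511]
contact_force: [1.0, -0.5, 0.3]
opening: 0.0641
```

Run:
```python
from h import *; from cell import robot
import cv2
for i in range(3):P=robot.camera_params("wrist");print(robot.observe()["tool_pos"]);I=robot.read_camera("wrist")
np.save("P.npy",P,allow_pickle=True)
S=robot.read_camera("scene")
c=np.zeros((600,640,3),np.uint8);c[:315,:]=I[:315]
c[315:,:600]=cv2.resize(S[130:260,270:570],None,fx=2,fy=2,interpolation=cv2.INTER_CUBIC)[:285] if 0 else 0
s=cv2.resize(S[135:260,270:450],None,fx=2.28,fy=2.28,interpolation=cv2.INTER_CUBIC);c[315:315+s.shape[0],:s.shape[1]]=s
cv2.imwrite("pics/n.png",c[:,:,::-1])
```

```text
[0.64156779 0.06196534 0.23035176]
[0.64091615 0.0611955  0.22786923]
[0.64009864 0.06064716 0.22579406]
```

View pics/n.png

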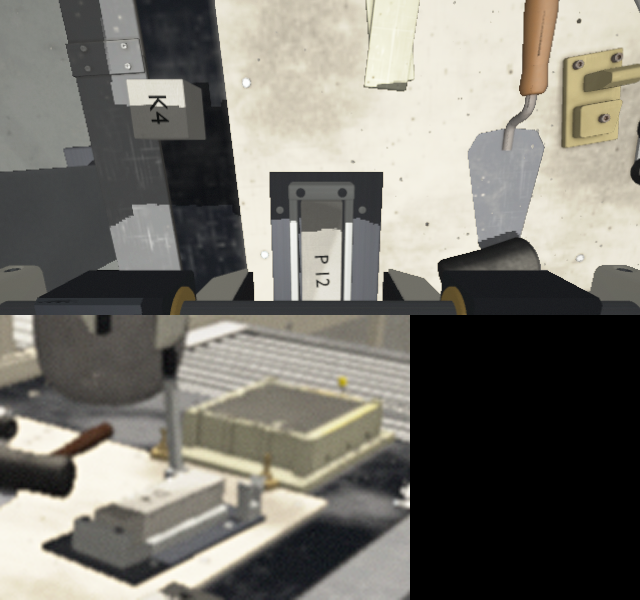

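Prism sits against the stop (no gap visible at (322,200)) and between the rails, cube K4 untouched. Now turning the gripper for the bar.

jog_arm(deltas=[0.04,-0.1,0,0,0,-0.072,0.08,-0.2,0,0,0,-0.144,0.12,-0.3,0,0,0,-0.216,0.16,-0.4,0,0,0,-0.288,0.2,-0.5,0,0,0,-0.36], claw=0.65)

```text
time: 11.3
tool_pos: [0.6595, 0.0094, 0.223]
tool_rot: [-3.139, 0.002, 0.937]
contact_force: [-0.5, -0.6, 0.5]
opening: 0.0596
```

jog_arm(deltas=[0.04,-0.1,0,0,0,-0.072,0.08,-0.2,0,0,0,-0.144,0.12,-0.3,0,0,0,-0.216,0.16,-0.4,0,0,0,-0.288,0.2,-0.5,0,0,0,-0.36])

```text
time: 11.72
tool_pos: [0.6794, -0.0406, 0.2229]
tool_rot: [-3.14, 0.003, 0.371]
contact_force: [0.3, 0.1, 0.5]
opening: 0.0597
```

jog_arm(deltas=[0.05,-0.14,0,0,0,-0.07,0.1,-0.27,0,0,0,-0.14,0.15,-0.4,0,0,0,-0.21,0.22,-0.54,0,0,0,-0.28,0.22,-0.54,0,0,0,-0.28])

```text
time: 12.13
tool_pos: [0.7019, -0.097, 0.2225]
tool_rot: [3.141, 0.003, -0.07]
contact_force: [-0.2, 0.2, -0.5]
opening: 0.0597
```

Run:
```python
from h import *; from cell import robot
import cv2
for i in range(3):P=robot.camera_params("wrist");o=robot.observe();I=robot.read_camera("wrist")
print(o["tool_pos"],o["tool_rot"])
S=robot.read_camera("scene");PS=robot.camera_params("scene")
c=np.zeros((600,700,3),np.uint8);c[:300,:640]=I[180:480]
s=cv2.resize(S[100:250,270:500],None,fx=2,fy=2,interpolation=cv2.INTER_CUBIC);c[300:600,:460]=s
cv2.imwrite("pics/b.png",c[:,:,::-1])
C=[.63918,-.00427,-.06007]
for a in(1.6,1.715,1.8):
    l=[[.05-r*np.cos(a),-.085,.036+r*np.sin(a)] for r in(.105,.127,.15)]
    X=W(C,l);print(a,X[1],"wrist",(proj(P,X)-[0,180]).round(),"scene",((proj(PS,X)-[270,100])*2+[0,300]).round())
```

```text
[ 0.70134256 -0.09408794  0.22303069] [-3.14086101e+00  2.72189380e-03 -6.05282583e-02]
1.6 [ 0.68768859 -0.09234101  0.16294585] wrist [[316.  89.]
 [316. 100.]
 [315. 114.]] scene [[157. 425.]
 [158. 406.]
 [158. 386.]]
1.715 [ 0.70220448 -0.09321403  0.16168182] wrist [[316.  73.]
 [316.  78.]
 [315.  85.]] scene [[149. 424.]
 [148. 405.]
 [147. 385.]]
1.8 [ 0.71278956 -0.09385064  0.15967865] wrist [[316.  60.]
 [316.  61.]
 [315.  63.]] scene [[143. 424.]
 [141. 405.]
 [138. 386.]]
```

View pics/b.png

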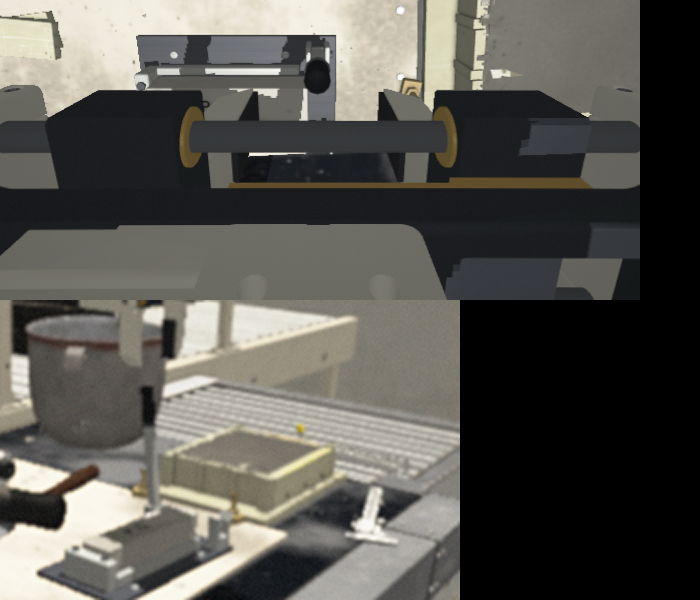

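Wrist view: grip end at (317,76), matching bar angle ≈1.73. The scene view (148,405) agrees with 1.715. Descending over the grip and pinching it.

jog_arm(deltas=[0.01,0,-0.2,0,0,0,0.01,0,-0.4,0,0,0,0.02,0,-0.6,0,0,0,0.02,0,-0.69,0,0,0,0.02,0,-0.69,0,0,0])

```text
time: 12.75
tool_pos: [0.7024, -0.0923, 0.153]
tool_rot: [-3.141, 0.005, -0.06]
contact_force: [-0.1, -0.6, 0.4]
opening: 0.0599
```

jog_arm(deltas=[0,0,0,0,0,0,0,0,0,0,0,0,0,0,0,0,0,0,0,0,0,0,0,0,0,0,0,0,0,0], claw=0.05, newtons=20)

```text
time: 13.17
tool_pos: [0.7042, -0.0936, 0.1567]
tool_rot: [3.141, -0.001, -0.062]
contact_force: [-0.4, -0.9, -1.2]
opening: 0.031
```

jog_arm(deltas=[0,0,0,0,0,0,0,0,0,0,0,0,0,0,0,0,0,0,0,0,0,0,0,0,0,0,0,0,0,0])

```text
time: 13.58
tool_pos: [0.704, -0.0939, 0.156]
tool_rot: [3.141, -0.0, -0.062]
contact_force: [-0.4, -2.0, 1.3]
opening: 0.0155
```

Run:
```python
from h import *; from cell import robot
for i in range(2):o=robot.observe();robot.read_camera("top")
t=o["tool_pos"];print(t,o["tool_rot"],o["opening"],o["contact_force"])
C=[.63918,-.00427,-.06007]
h=W(C,[.05,-.085,.036])[0]
g=t+[0,0,.008]; d=g-h; u=-(d[0]*np.cos(C[2])+d[1]*np.sin(C[2])); a0=np.arctan2(d[2],u);r=np.hypot(u,d[2]);print("a0",a0,"r",r)
p=None
for a in np.linspace(a0,0,11):
    q=np.r_[-r*np.cos(a)*np.cos(C[2]),-r*np.cos(a)*np.sin(C[2]),r*np.sin(a)]
    if p is not None:print(round(a,3),((q-p)/.1).round(3),(h+q).round(3))
    p=q
```

```text
[ 0.70397045 -0.0938543   0.15593803] [ 3.14108734e+00 -2.38812018e-04 -6.22517493e-02] 0.015569990471068204 [-1.14011054 -1.65072242  2.02764754]
a0 1.726261247430011 r 0.1294998394578814
1.554 [-0.222  0.013  0.015] [ 0.682 -0.092  0.165]
1.381 [-0.222  0.013 -0.023] [ 0.66  -0.091  0.163]
1.208 [-0.214  0.013 -0.061] [ 0.638 -0.089  0.157]
1.036 [-0.201  0.012 -0.097] [ 0.618 -0.088  0.147]
0.863 [-0.181  0.011 -0.13 ] [ 0.6   -0.087  0.134]
0.691 [-0.156  0.009 -0.159] [ 0.584 -0.086  0.118]
0.518 [-0.127  0.008 -0.184] [ 0.572 -0.085  0.1  ]
0.345 [-0.093  0.006 -0.203] [ 0.562 -0.085  0.08 ]
0.173 [-0.057  0.003 -0.216] [ 0.557 -0.084  0.058]
0.0 [-0.019  0.001 -0.222] [ 0.555 -0.084  0.036]
```

jog_arm(deltas=[-0.11,0.007,0.012,0,0,0,-0.22,0.013,0.015,0,0,0,-0.335,0.02,0.008,0,0,0,-0.445,0.026,-0.008,0,0,0,-0.445,0.026,-0.008,0,0,0])

```text
time: 14.1
tool_pos: [0.6587, -0.0911, 0.1553]
tool_rot: [3.141, -0.001, -0.062]
contact_force: [-0.6, -2.0, 0.3]
opening: 0.0153
```

jog_arm(deltas=[-0.11,0.007,-0.026,0,0,0,-0.215,0.013,-0.061,0,0,0,-0.318,0.019,-0.105,0,0,0,-0.415,0.025,-0.158,0,0,0,-0.415,0.025,-0.158,0,0,0])

```text
time: 14.52
tool_pos: [0.6168, -0.0885, 0.1397]
tool_rot: [3.141, 0.001, -0.062]
contact_force: [-3.4, -1.5, 5.3]
opening: 0.0153
```

jog_arm(deltas=[-0.095,0.006,-0.06,0,0,0,-0.18,0.011,-0.13,0,0,0,-0.26,0.016,-0.207,0,0,0,-0.337,0.02,-0.289,0,0,0,-0.337,0.02,-0.289,0,0,0])

```text
time: 14.93
tool_pos: [0.582, -0.0864, 0.1095]
tool_rot: [3.142, 0.005, -0.062]
contact_force: [-6.0, -1.8, 4.5]
opening: 0.0152
```

jog_arm(deltas=[-0.067,0.004,-0.09,0,0,0,-0.127,0.008,-0.184,0,0,0,-0.177,0.011,-0.284,0,0,0,-0.22,0.014,-0.387,0,0,0,-0.22,0.014,-0.387,0,0,0])

```text
time: 15.35
tool_pos: [0.5596, -0.085, 0.0696]
tool_rot: [-3.141, 0.007, -0.062]
contact_force: [-6.7, -2.8, 2.4]
opening: 0.0155
```

jog_arm(deltas=[-0.032,0.002,-0.107,0,0,0,-0.057,0.003,-0.216,0,0,0,-0.07,0.004,-0.32,0,0,0,-0.075,0.004,-0.4,0,0,0,-0.075,0.004,-0.4,0,0,0])

```text
time: 15.77
tool_pos: [0.5516, -0.0845, 0.0291]
tool_rot: [-3.141, 0.009, -0.062]
contact_force: [-9.2, -3.5, -0.6]
opening: 0.0151
```

jog_arm(deltas=[0.02,0,-0.02,0,0,0,0.03,0,-0.04,0,0,0,0.03,0,-0.04,0,0,0])

```text
time: 16.02
tool_pos: [0.5519, -0.0845, 0.0251]
tool_rot: [-3.141, 0.015, -0.061]
contact_force: [-16.3, -5.9, -0.4]
opening: 0.015
```

jog_arm(deltas=[0,0,-0.02,0,0,0,0,0,-0.04,0,0,0,0,0,-0.04,0,0,0])

```text
time: 16.27
tool_pos: [0.552, -0.0845, 0.0212]
tool_rot: [-3.141, 0.014, -0.062]
contact_force: [-15.9, -6.8, 0.1]
opening: 0.0152
```

Run:
```python
from h import *; from cell import robot
import cv2
I=robot.read_camera("wrist");S=robot.read_camera("scene");print(robot.observe())
c=np.zeros((600,640,3),np.uint8);c[:300,:640]=I[0:300]
s=cv2.resize(S[150:250,280:440],None,fx=3,fy=3,interpolation=cv2.INTER_CUBIC);c[300:600,:480]=s
cv2.imwrite("pics/d.png",c[:,:,::-1])
```

```text
{'time': 16.3667, 'qpos': array([-0.28779961,  0.66430835,  1.65803134, -0.00308831,  0.83349115,
        1.34661195]), 'qvel': array([ 5.34141247e-04,  8.92237223e-04, -2.53220111e-04, -1.87083834e-03,
        5.49315307e-04,  3.67256758e-05]), 'joint_efforts': array([ 4.58146065e+00, -5.39608133e+01, -2.50317353e+01,  2.15661719e+00,
       -3.78290042e+00,  5.78301289e-03]), 'tool_pos': array([ 0.55203826, -0.08446838,  0.02125113]), 'tool_rot': array([-3.14062679,  0.01438583, -0.06151576]), 'contact_force': array([-16.08662751,  -5.9438166 ,  -0.12190815]), 'torque': array([-0.8591767 ,  2.19421038,  0.06248291]), 'opening': 0.015379965374724532}
```

View pics/d.png

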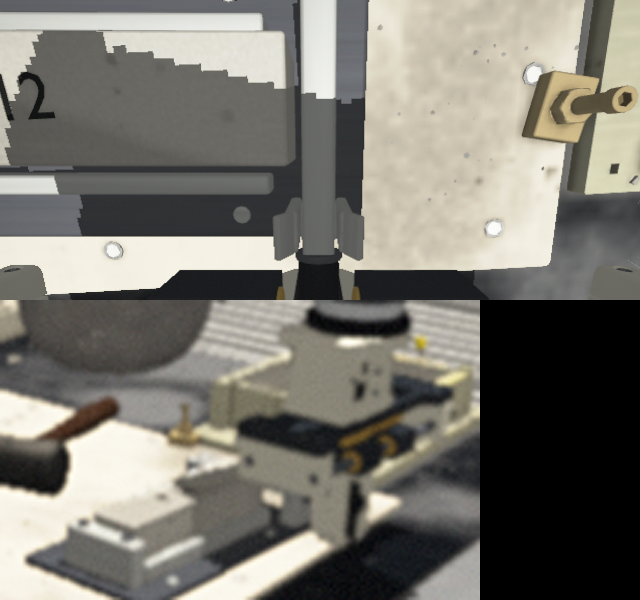

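The wrist picture shows the bar (column ~318) lying between the fork cheeks at (287,225) and (350,225), just behind the prism's end at column 295. I'll relieve the x load, let go, and check the angle.

jog_arm(deltas=[-0.03,0.01,0,0,0,0,-0.05,0.02,0,0,0,0,-0.05,0.02,0,0,0,0])

```text
time: 16.62
tool_pos: [0.5522, -0.0845, 0.0231]
tool_rot: [3.139, 0.002, -0.062]
contact_force: [-3.1, -11.0, -1.9]
opening: 0.0152
```

jog_arm(deltas=[0,0,0,0,0,0,0,0,0,0,0,0,0,0,0,0,0,0,0,0,0,0,0,0,0,0,0,0,0,0], claw=0.45)

```text
time: 17.03
tool_pos: [0.5529, -0.0823, 0.0235]
tool_rot: [-3.141, -0.0, -0.062]
contact_force: [0.3, 0.6, -0.6]
opening: 0.0399
```

jog_arm(deltas=[0,0,0.2,0,0,0,0,0,0.4,0,0,0,0,0,0.6,0,0,0,0,0,0.8,0,0,0,0,0,0.8,0,0,0])

```text
time: 17.45
tool_pos: [0.555, -0.083, 0.1075]
tool_rot: [3.14, -0.007, -0.062]
contact_force: [0.4, -0.5, 0.7]
opening: 0.0413
```

Pressing the grip down with closed fingers as a check on full seating.

jog_arm(deltas=[0,0,0,0,0,0,0,0,0,0,0,0,0,0,0,0,0,0,0,0,0,0,0,0,0,0,0,0,0,0], claw=0)

```text
time: 17.87
tool_pos: [0.5523, -0.0825, 0.1026]
tool_rot: [-3.141, 0.002, -0.062]
contact_force: [-0.1, 0.1, 0.6]
opening: 0.013
```

jog_arm(deltas=[-0.01,-0.01,-0.1,0,0,0,-0.01,-0.01,-0.25,0,0,0,-0.01,-0.01,-0.35,0,0,0,-0.01,-0.01,-0.43,0,0,0,-0.01,-0.01,-0.43,0,0,0])

```text
time: 18.28
tool_pos: [0.5505, -0.0833, 0.0583]
tool_rot: [-3.141, 0.004, -0.062]
contact_force: [-0.6, -0.2, 0.1]
opening: 0.0006
```

jog_arm(deltas=[0,0,-0.03,0,0,0,0,0,-0.05,0,0,0,0,0,-0.05,0,0,0])

```text
time: 18.53
tool_pos: [0.5519, -0.0837, 0.0555]
tool_rot: [3.141, -0.0, -0.062]
contact_force: [-1.0, -0.6, 0.4]
opening: 0.0008
```

jog_arm(deltas=[0,0,-0.01,0,0,0,0,0,-0.03,0,0,0,0,0,-0.03,0,0,0])

```text
time: 18.78
tool_pos: [0.5522, -0.0838, 0.0547]
tool_rot: [3.141, -0.002, -0.062]
contact_force: [-5.2, 1.3, 14.2]
opening: 0.0005
```

jog_arm(deltas=[0,0,-0.01,0,0,0,0,0,-0.02,0,0,0,0,0,-0.02,0,0,0])

```text
time: 19.03
tool_pos: [0.5522, -0.0838, 0.0544]
tool_rot: [3.141, -0.003, -0.062]
contact_force: [-9.7, 1.2, 27.6]
opening: 0.0006
```

jog_arm(deltas=[0,0,0.2,0,0,0,0,0,0.4,0,0,0,0,0,0.6,0,0,0,0,0,0.8,0,0,0,0,0,1,0,0,0])

```text
time: 19.45
tool_pos: [0.5518, -0.0836, 0.152]
tool_rot: [3.141, -0.001, -0.062]
contact_force: [0.8, -0.3, -0.1]
opening: 0.0004
```

jog_arm(deltas=[-0.2,-0.2,0.2,0,0,0,-0.4,-0.4,0.4,0,0,0,-0.6,-0.6,0.6,0,0,0,-0.8,-0.8,0.6,0,0,0,-1,-1,0.6,0,0,0])

```text
time: 19.87
tool_pos: [0.4515, -0.1847, 0.2123]
tool_rot: [3.14, -0.004, -0.062]
contact_force: [0.5, 1.2, -0.8]
opening: 0.0009
```

jog_arm(deltas=[-0.1,-0.25,0,0,0,0,-0.2,-0.5,0,0,0,0,-0.3,-0.75,0,0,0,0,-0.3,-1,0,0,0,0,-0.3,-1,0,0,0,0])

```text
time: 20.28
tool_pos: [0.4214, -0.2877, 0.211]
tool_rot: [3.139, -0.002, -0.066]
contact_force: [-0.7, 0.1, 0.3]
opening: 0.0006
```

Run:
```python
from h import *; from cell import robot
import cv2
for i in range(4):I=robot.read_camera("top")
S=robot.read_camera("scene");o=robot.observe();print(o["tool_pos"],o["contact_force"],abs(o["qvel"]).max())
c=np.zeros((600,800,3),np.uint8)
c[:315,:800]=cv2.resize(I[175:280,340:480],(420,315),interpolation=cv2.INTER_CUBIC)[:, :0].sum() if 0 else 0
c[:315,:480]=cv2.resize(I[185:290,335:495],None,fx=3,fy=3,interpolation=cv2.INTER_CUBIC)
c[315:595,:480]=cv2.resize(S[165:245,280:417],(480,280),interpolation=cv2.INTER_CUBIC)
a=cv2.resize(I[275:320,155:345],(320,76));c[:76,480:]=a
cv2.imwrite("pics/e.png",c[:,:,::-1])
C=[.63918,-.00427,-.06007];P=robot.camera_params("top")
for a in(0,.1):print((3*(proj(P,W(C,[[.05-r*np.cos(a),-.085,.036+r*np.sin(a)] for r in(.09,.15)]))-[335,185])).round())
print((3*(proj(P,W(C,np.array([(20,85,54),(-20,85,54),(-20,-75,54),(20,-75,54)])*1e-3))-[335,185])).round())
```

```text
[ 0.42186584 -0.28261465  0.21060109] [ 0.1829981   0.28017033 -0.53305839] 0.0038670327451813796
[[333. 193.]
 [332. 280.]]
[[336. 191.]
 [337. 277.]]
[[ 92.  90.]
 [ 90. 148.]
 [325. 160.]
 [326. 102.]]
```

View pics/e.png

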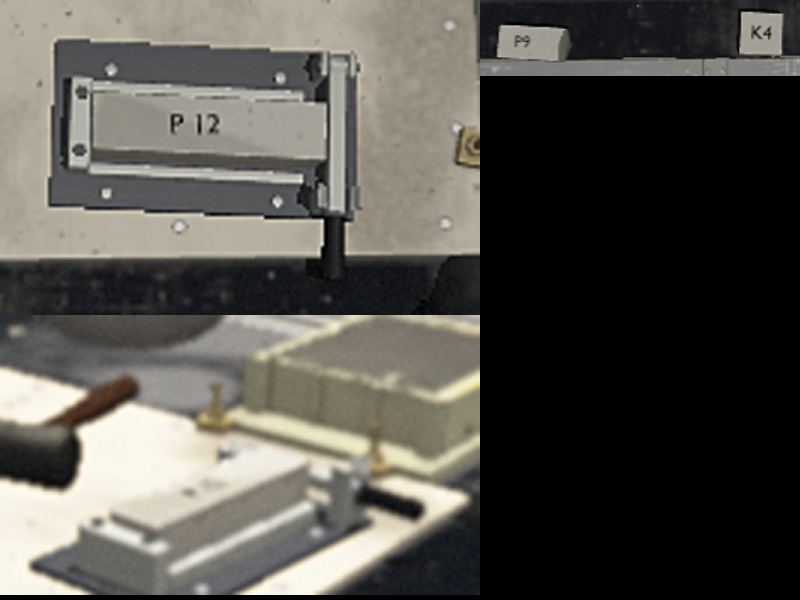

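The prism corners are at about (92,92) to (325,160), as predicted for home. The bar lies in the fork with its grip end at (333,278), against a prediction of (332,280) for angle 0. P9 and K4 haven't moved. Handing in.

```bash
python3 -c "
from cell import robot
print(robot.hand_in())"
```

```text
the job is handed in; nothing more can be done
None
```

The long prism (P12) is home in the cradle and released, and the locking bar is down in its fork. I handed the job in at about 20.5 s with the arm clear of everything.

- **Prism:** I laid it between the rails and pushed it against the end stop. Its position stopped changing as the push rose to 23 N, at the expected home position. The last top picture shows its corners within about 2 pixels of the enlarged crop (under 1 camera pixel) of where they should be, and the bar went down behind it.
- **Bar:** I swung it down by its grip. A press of about 28 N found the top of the grip at z ≈ 43.5 mm; fully shut should be 44 mm. The last picture also fits an angle of 0.
- **Half prism and cube:** They look unmoved in the top picture. I did not refit their positions.
- **Disagreements:**
  - The wrist camera read about 2 mm further in +x than the top camera. I placed the prism by comparing it with the stop in the same picture, so this did not matter.
  - At the end of the swing the pinched tool went about 7 mm below the shut height, with up to 16 N sideways and almost no vertical force. I eased most of the sideways load before letting go, and the press afterwards was how I confirmed the bar was fully down.

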